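# Nest the matching steel pot

## Robot

A 6-joint arm with a two-finger parallel gripper is mounted at the origin on the work surface. World frame = base frame: x ahead of the robot, y to its left, z up, the work surface at z = 0. Lengths are in mm, angles in rad, forces in N, time in s.
With the tool pointing down it reaches from about 400 to 925 mm from the base axis. Payload 12.5 kg.
Tool frame: the origin (TCP) lies at the very end of the fingers, on their centre line; the grasp point (between the pads) lies 19 mm behind it; x points along the fingers, y is the direction in which the jaws open and shut, and the axes are right-handed (so a half turn about x gives the same grasp; the last joint's range is limited). The gripper opens to 95 mm and grips with 3 to 60 N. Pads are 20 mm wide; open, the fingers measure 119 mm over their backs; the gripper's body (75 mm by 180 mm) begins 59 mm behind the grasp point.
Start: joints at [-1.29, 0.491, 1.559, -0, 1.092, -0.106], TCP at [235.791, -578.835, 214.661] pointing down, gripper open.
Joint ranges: [-3.1, 3.1], [-0.84, 2.19], [0.05, 2.79], [-1.13, 4.28], [0.06, 2.93], [-2.69, 2.69]. Speed limits (rad/s): [2.22, 2.22, 2.79, 3.14, 3.14, 3.14].

## Interface

Orientations are given as [roll, pitch, yaw] about the fixed x, y, z axes, in that order (R = Rz(yaw) Ry(pitch) Rx(roll)).
In Python, from cell import env, optics, job gives the robot as it stands.
- The arm moves only by the shell command python3 -m handwheel 'ROWS' [OPENING]. ROWS is JSON, a list of rows, each an object with "travel": the shift along the world's x, y, z in mm, a list of three; "roll": the turn about the world's z in degrees. In form: [{"travel": [dx, dy, dz], "roll": roll}, ...]. A call has 1 to 8 rows; each row is the pose to reach, as a shift and turn from the pose commanded when the call began; what a row does not reach only later rows make up. A row lasts 1/10 s, in which the tool goes at most 50 mm and 8.59 degrees, less where a joint would pass 70% of its speed; a pose out of reach is approached as far as the arm can. A call with a gripper value outside its range is refused whole. OPENING is the closure, from -1 (fully open) to 1 (shut), set as the call begins (- or left out, the last holds). The fingers move at their own pace and stop on an object; the grip force is fixed at half the most. Time passes only in rows, so rows that repeat a pose let the fingers close. It gives the time, the measured TCP pose, the force and the opening at its end, in the units of the state.
- env.state(): the state, without advancing time (a new reading comes with each control period).
- optics.read_camera(name): name is "side" or "top"; returns the picture (480x640x3 uint8, red, green, blue); there is no depth.
- optics.camera_params(name): a dict with "fx", "fy", "cx", "cy" (pixels), "world_from_camera" (4x4, takes a point from camera to world coordinates). Camera axes: x right, y up, looking along -z (the intrinsics and any distortion apply to the point x, -y, -z); pixel columns grow to the right and rows downward; lengths in mm; the calibration is good to about 2 mm. A picture is of the moment at which its call begins. camera_params takes no time and is no camera call.
- job.job_done(): hands the job in, once; it reports no verdict.
The state is a dict: "t": time; "joints": joint angles; "qvel": joint speeds; "tau": joint torques, N m; "eef_pos": TCP position; "tcp_rot": TCP orientation; "ft_force": force on the tool from outside, world axes, zero at the start; "moment": the same for the moment, N m; "opening": opening from 0.0 (shut) to 1.0 (fully open).
Only numpy, scipy, OpenCV 4.12 (cv2) and the standard library are available. Lean on these libraries where they do the work, as an engineer would, in place of code of your own. Each camera call takes 0.05 s, during which the arm holds its last target.

## Task

One round stepped steel pot already stands in the white holder as the start of a stack. Find the other pot of the same type on the bench, pick it up and nest it upright in the one in the holder, lowering it fully home before letting go. Leave the square pot and the straight-sided beaker standing where they are: they do not nest.

Things in the scene. Friction and masses are not known exactly. Their poses are not given: they have to be found in the camera images.
- cup_center (a point): Loose matching steel pot: open, round, 72 mm high, about 0.15 kg; straight collar (62 mm outside, 57 mm inside diameter) from 28 mm up to the rim; below its flat shoulder a tapered foot, 51 mm down to 44 mm diameter. Point: on the axis half-way up, 36 mm above the underside; z up. Grasp from above across the collar, tips above the shoulder (8 mm below the point): what is lower goes inside the other pot.
- base_center (a point): Identical pot, mouth up, standing in the fixed white holder (plate 130 mm square, 8 mm thick; low seat ring round its foot, 64 mm diameter, top 20 mm above the bench). Point: on its axis half-way up, 36 mm below its rim; z up. With the loose pot nested, the foot is inside this mouth, the shoulder rests on this rim and the loose pot's centre is 44 mm above this point.
- square_center (a point): Does not nest, leave it: square steel pot, 60 mm by 60 mm and 72 mm high, with a narrower square foot 46 mm wide. The point is on its axis half-way up, 36 mm above its underside; x and y are along its sides.
- beaker_center (a point): Does not nest, leave it: straight-sided round steel beaker without shoulder or foot, 62 mm diameter and 86 mm high. The point is on its axis half-way up, 43 mm above its underside.
There are look-alikes about, which are no part of the job. Leave any yellow look-alike of the part that bears base_center alone.

How it is judged (in metres and radians):
On the way:
1. the matching pot, still held by the fingers, has been lowered into the mouth of the pot in the holder to within 15 mm of fully home (horizontal distance between cup_center and base_center below 0.012 m and z of cup_center in the frame of base_center between 0.035 and 0.059 m and contact force between the fingers and cup above 0.5 N), for 0.1 s.
At the end, for the whole second after the job is handed in: The matching pot is nested in the pot in the holder: centres 44 mm apart in height (within 7 mm), axes within 12 mm, both upright within 10 degrees, at rest; the pot in the holder is within 20 mm, and the square pot and the beaker within 30 mm, of where they started (horizontal distance between cup_center and base_center below 0.012 m and z of cup_center in the frame of base_center between 0.037 and 0.051 m and angle between each of cup_center, base_center's own z axis and vertical below 0.175 rad and distance of base_center from where it was at the start of the episode below 0.02 m and distance of each of square_center, beaker_center from where it was at the start of the episode below 0.03 m and linear speed of cup below 0.02 m/s); the robot touches nothing.
It fails at once if the square pot is moved more than 30 mm or tipped (distance of square_center from where it was at the start of the episode above 0.03 m or angle between square_center's own z axis and vertical above 0.5 rad).
It fails at once if the straight beaker is moved more than 30 mm or tipped (distance of beaker_center from where it was at the start of the episode above 0.03 m or angle between beaker_center's own z axis and vertical above 0.5 rad).
It also fails if it takes over 40 s, if anything falls off the work surface, if the arm or the gripper's body presses on something with over 40 N, if the wrist force passes 120 N, or if a joint passes its speed limit or range.

## Working session

There is one attempt and no reset: what is moved stays moved. The work goes in short steps, Python scripts to look and compute and a shell command to move; the robot and the scene stay as the last step left them, time stands still between calls to the robot, and variables do not carry over. Pictures are saved under pics/ and viewed, and the job is handed in when it is done.

```bash
ls; mkdir -p pics; python3 - <<'E'
from cell import env, optics, job
import cv2
for n in("top","side"):
    im=optics.read_camera(n); cv2.imwrite(f"pics/{n}0.png",im[:,:,::-1])
    print(n,optics.camera_params(n))
print(env.state())
E
```

```text
pics
top {'fx': 537.0741776590945, 'fy': 537.0741776590945, 'cx': 323.48729139077443, 'cy': 239.29181079617473, 'world_from_camera': array([[-2.76627862e-03,  9.92513621e-01, -1.22102661e-01,
         3.94455543e+02],
       [-9.99743670e-01, -1.10954948e-06,  2.26405247e-02,
        -7.28319564e+01],
       [ 2.24708936e-02,  1.22133992e-01,  9.92259214e-01,
         1.32299326e+03],
       [ 0.00000000e+00,  0.00000000e+00,  0.00000000e+00,
         1.00000000e+00]])}
side {'fx': 448.411050673482, 'fy': 448.411050673482, 'cx': 321.8494563413714, 'cy': 234.23758718211008, 'world_from_camera': array([[-9.99091322e-01,  8.46878690e-03, -4.17709106e-02,
         4.89360696e+02],
       [-3.95399581e-02, -5.50014313e-01,  8.34218705e-01,
         7.75772092e+02],
       [-1.59097783e-02,  8.35112289e-01,  5.49849382e-01,
         6.47772301e+02],
       [ 0.00000000e+00,  0.00000000e+00,  0.00000000e+00,
         1.00000000e+00]])}
{'t': 0.1, 'joints': array([-1.28957185e+00,  4.91495504e-01,  1.55937047e+00, -9.93912889e-06,
        1.09167784e+00, -1.05622618e-01]), 'qvel': array([-0.00082487, -0.00055005, -0.00270296,  0.00156454, -0.00104039,
       -0.00050998]), 'tau': array([ 2.28661549e-03, -6.13621759e+01, -2.58607239e+01,  6.93403138e-02,
        4.69883275e-02, -4.01689067e-05]), 'eef_pos': array([ 235.74384521, -578.61878023,  214.12873693]), 'tcp_rot': array([-1.66715092,  1.56984512,  1.86129341]), 'ft_force': array([ 0.38557418,  0.34854943, -0.83836303]), 'moment': array([-0.01675789,  0.00622778, -0.02126577]), 'opening': 0.999699824430585}
```

View pics/top0.png

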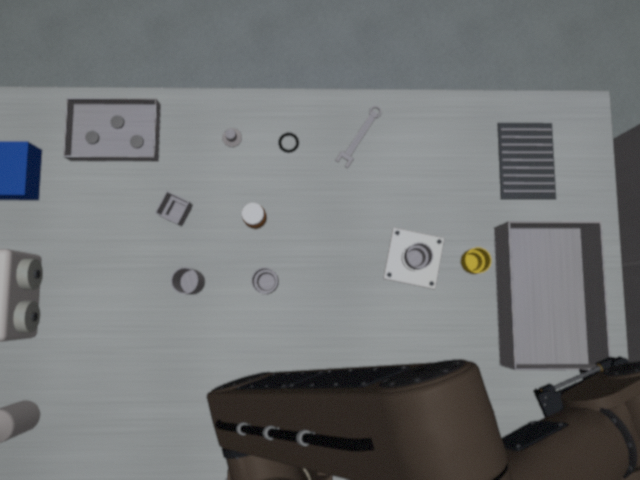

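View pics/side0.png

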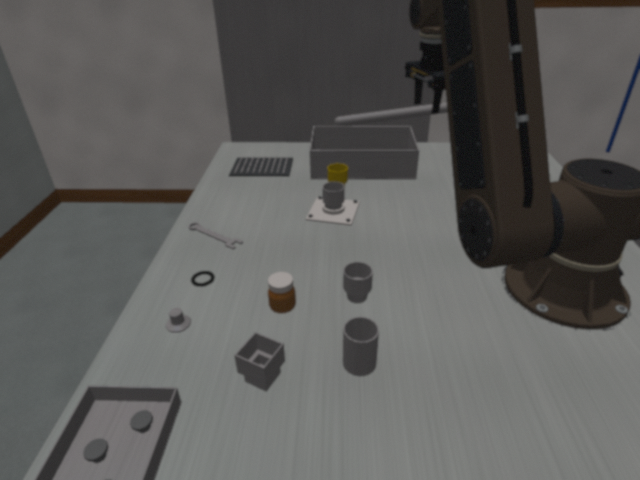

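The top view shows the loose stepped pot at (265,281), the beaker at (188,281), the square pot at (175,208), the holder pot at (416,257) and the yellow decoy at (475,261). I'll zoom in on the two pots next.

```bash
python3 - <<'E'
import cv2,numpy as np
t=cv2.imread("pics/top0.png");s=cv2.imread("pics/side0.png")
f=lambda im,x,y:cv2.convertScaleAbs(cv2.resize(im[y-25:y+25,x-33:x+33],(396,300),interpolation=cv2.INTER_CUBIC),alpha=1.4)
cv2.imwrite("pics/crops.png",np.vstack([np.hstack([f(t,265,281),f(t,416,257)]),np.hstack([f(s,357,282),f(s,333,200)])]))
E
```

```text
(no output)
```

View pics/crops.png

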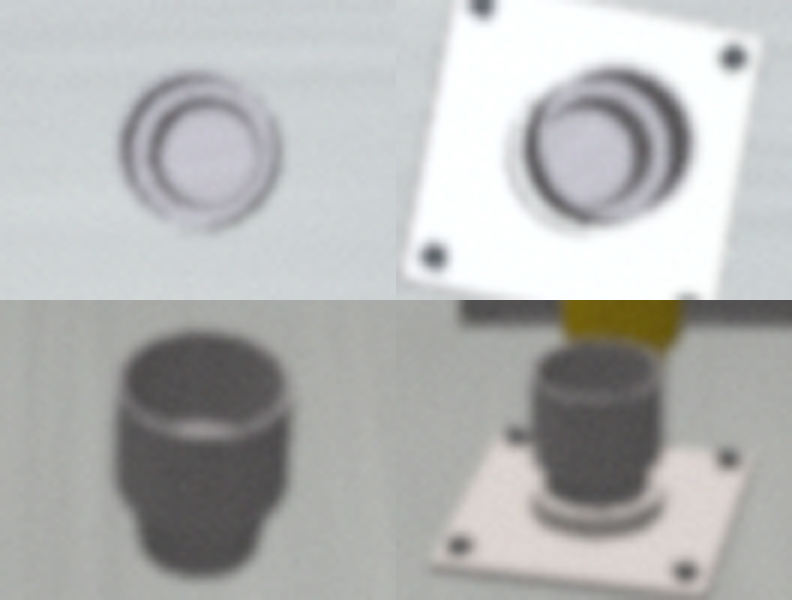

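```bash
cat > h.py <<'E'
import numpy as np
from cell import env, optics
P={n:optics.camera_params(n) for n in("top","side")}
def ray(n,u,v):
    p=P[n];M=p["world_from_camera"]
    d=M[:3,:3]@np.array([(u-p["cx"])/p["fx"],-(v-p["cy"])/p["fy"],-1]);return M[:3,3],d/np.linalg.norm(d)
def plane(n,u,v,z):
    c,d=ray(n,u,v);return c+d*(z-c[2])/d[2]
def tri(a,b):
    (c1,d1),(c2,d2)=ray("top",*a),ray("side",*b)
    t=np.linalg.lstsq(np.c_[d1,-d2],c2-c1,rcond=None)[0]
    p,q=c1+t[0]*d1,c2+t[1]*d2;return (p+q)/2,np.linalg.norm(p-q)
def proj(n,X):
    p=P[n];c=np.linalg.inv(p["world_from_camera"])@np.append(X,1)
    return np.array([p["cx"]+p["fx"]*c[0]/-c[2],p["cy"]-p["fy"]*c[1]/-c[2]])
E
python3 - <<'E'
from h import *
import cv2
np.set_printoptions(precision=1,suppress=True)
for nm,a,b,z in(("loose",(265.7,281.3),(358.2,271.2),72),("base",(419,256.5),(333.5,187.1),80)):
    print(nm,plane("top",*a,z),plane("side",*b,z),tri(a,b))
t=cv2.imread("pics/top0.png");s=cv2.imread("pics/side0.png")
# radial edge of the rim outline, circle fit
for nm,im,c in(("loose",t,(265.7,281.3)),("base",t,(419,256.5))):
    g=cv2.GaussianBlur(cv2.cvtColor(im,cv2.COLOR_BGR2GRAY),(3,3),0)
    pol=cv2.warpPolar(g,(200,72),c,20,cv2.INTER_CUBIC|cv2.WARP_POLAR_LINEAR).astype(float)
    gr=np.gradient(pol,axis=1)[:,100:165]; k=gr.argmax(1)+100
    print(nm,(k/10.).tolist()[::4])
    th=np.arange(72)*2*np.pi/72
    pts=np.c_[c[0]+k/10*np.cos(th),c[1]+k/10*np.sin(th)]
    print(cv2.fitEllipse(pts.astype(np.float32)))
for z,c,nm in((72,plane("top",265.7,281.3,72),"l"),(80,plane("top",419,256.5,80),"b")):
    # check overlay
    for n,im in(("top",t),("side",s)):
        pts=np.array([proj(n,[c[0]+31*np.cos(a),c[1]+31*np.sin(a),z]) for a in np.linspace(0,6.28,60)])
        x,y=pts.mean(0).astype(int);cr=cv2.resize(im[y-25:y+25,x-33:x+33],(396,300),interpolation=cv2.INTER_CUBIC)
        cv2.polylines(cr,[((pts-[x-33,y-25]+.5)*6).astype(np.int32)],True,(0,0,255),1)
        cv2.imwrite(f"pics/o_{nm}{n}.png",cr)
cv2.imwrite("pics/ov.png",np.vstack([np.hstack([cv2.imread(f"pics/o_{k}{n}.png") for k in "lb"]) for n in("top","side")]))
E
```

```text
loose [450.2  33.   72. ] [452.3  40.2  72. ] (array([451.2,  33.4,  66.6]), np.float64(1.4812034411301929))
base [ 507.  -323.9   80. ] [ 509.9 -320.6   80. ] (array([ 508.6, -324.4,   77.9]), np.float64(2.779201181974623))
loose [13.1, 12.9, 13.3, 12.3, 12.7, 10.1, 10.0, 13.7, 13.5, 14.6, 14.4, 14.2, 14.0, 14.5, 10.0, 10.0, 10.2, 12.6]
((264.826171875, 281.2949523925781), (23.47582244873047, 28.397781372070312), 117.06783294677734)
base [13.0, 12.6, 11.7, 11.9, 11.6, 12.7, 13.2, 14.2, 15.0, 15.0, 15.9, 14.7, 10.0, 13.6, 13.6, 13.2, 13.2, 12.7]
((417.8503112792969, 256.0837097167969), (25.599082946777344, 28.14567756652832), 71.23764038085938)
```

View pics/ov.png

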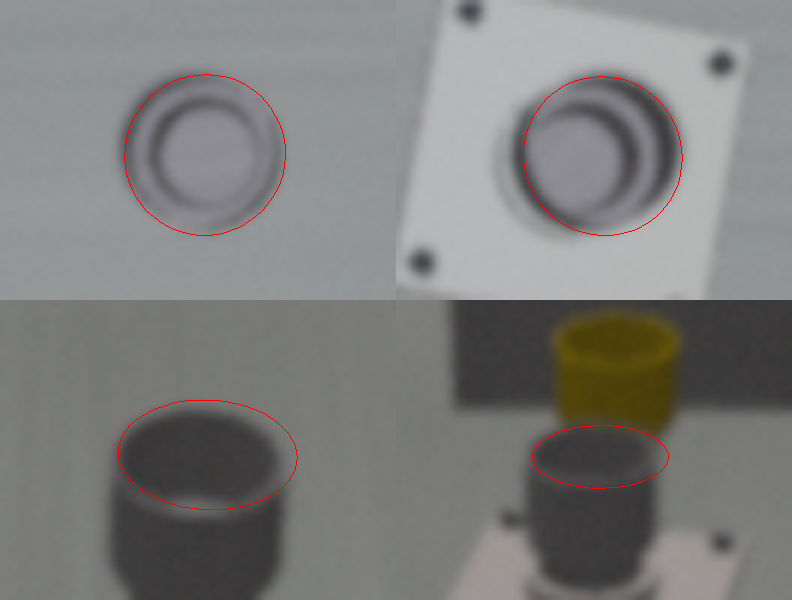

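```bash
python3 - <<'E'
from h import *
from scipy.spatial.transform import Rotation as R
np.set_printoptions(precision=2,suppress=True)
print(R.from_euler("xyz",env.state()["tcp_rot"]).as_matrix())
print(plane("top",265.2,280.9,72),plane("top",418.4,255.8,80),plane("top",188,277,86),plane("side",356.9,272.4,72),plane("side",332.9,187,80))
E
python3 -m handwheel '[{"travel":[40,20,0],"roll":0},{"travel":[80,50,0],"roll":0},{"travel":[120,90,0],"roll":0},{"travel":[150,130,0],"roll":0},{"travel":[175,170,0],"roll":0},{"travel":[195,210,0],"roll":0},{"travel":[205,250,0],"roll":0},{"travel":[210,295,0],"roll":0}]' -1
```

```text
[[-0.    0.38 -0.93]
 [ 0.   -0.93 -0.38]
 [-1.   -0.   -0.  ]]
[451.15  34.13  72.  ] [ 508.61 -322.57   80.  ] [459.73 209.3   86.  ] [455.08  44.22  72.  ] [ 511.52 -321.21   80.  ]
t: 0.9
eef_pos: [446.4, -282.2, 214.3]
tcp_rot: [-1.044, 1.571, 2.485]
ft_force: [0.7, 0.2, -0.6]
opening: 1.002
```

```bash
python3 -m handwheel '[{"travel":[1,45,0],"roll":0},{"travel":[2,90,0],"roll":0},{"travel":[3,135,-10],"roll":0},{"travel":[4,180,-25],"roll":0},{"travel":[5,225,-45],"roll":0},{"travel":[6,270,-70],"roll":0},{"travel":[6,305,-90],"roll":0},{"travel":[6,318,-100],"roll":0}]' -1
python3 - <<'E'
from h import *
import cv2
for n in("top","side"): cv2.imwrite(f"pics/{n}1.png",optics.read_camera(n)[:,:,::-1])
t=cv2.imread("pics/top1.png")[200:380,180:420];s=cv2.imread("pics/side1.png")[150:390,220:540]
cv2.imwrite("pics/v1.png",np.vstack([cv2.resize(t,(400,300)),cv2.resize(s,(400,300))]))
p=env.state()["eef_pos"];print(p,proj("top",p),proj("side",p))
E
```

```text
t: 1.7
eef_pos: [450.7, 36.7, 113.2]
tcp_rot: [-0.475, 1.568, 3.056]
ft_force: [0.1, -0.8, 0.4]
opening: 0.999
[451.21053537  35.30106018 113.64122469] [263.09571086 280.03502869] [359.25344474 253.5147739 ]
```

View pics/v1.png

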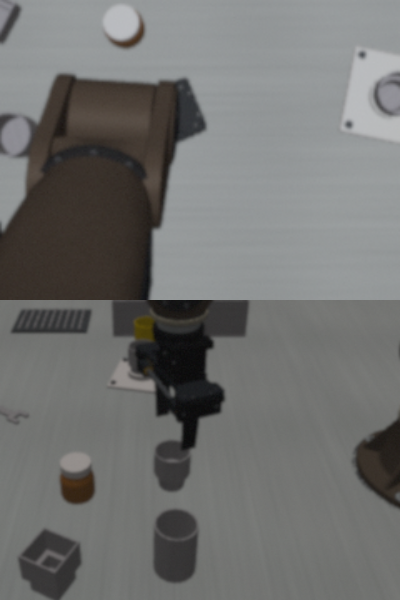

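View pics/side1.png

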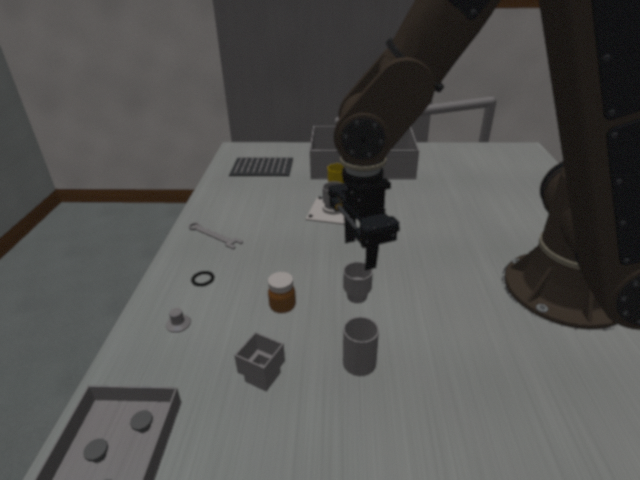

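```bash
python3 - <<'E'
from h import *
import cv2
from scipy.spatial.transform import Rotation as R
s=env.state();p=s["eef_pos"];y=R.from_euler("xyz",s["tcp_rot"]).as_matrix()[:,1];print(p,y)
im=cv2.imread("pics/side1.png")
for k in(-54,54): print(proj("side",p+k*y))
c=im[215:305,300:420];c=cv2.convertScaleAbs(cv2.resize(c,(800,600),interpolation=cv2.INTER_CUBIC),alpha=1.6)
f=lambda q:((q-[300,215]+.5)*6.667)
def draw(X,r,z,col):
    q=np.array([f(proj("side",[X[0]+r*np.cos(a),X[1]+r*np.sin(a),z])) for a in np.linspace(0,6.28,60)]).astype(np.int32)
    cv2.polylines(c,[q],True,col,1)
for X,col in(((451,34),(0,0,255)),((453,38),(0,255,0))):
    draw(X,31,72,col);draw(X,22,0,col)
for k in(-47.5,47.5,-59.5,59.5): cv2.circle(c,tuple(f(proj("side",p+k*y)).astype(int)),3,(255,0,255),-1)
cv2.imwrite("pics/v2.png",c)
E
```

```text
[451.21053537  35.30106018 113.64122469] [ 0.37972805 -0.92509766 -0.00096809]
[370.65983733 268.73442409]
[348.86649325 239.65537296]
```

View pics/v2.png

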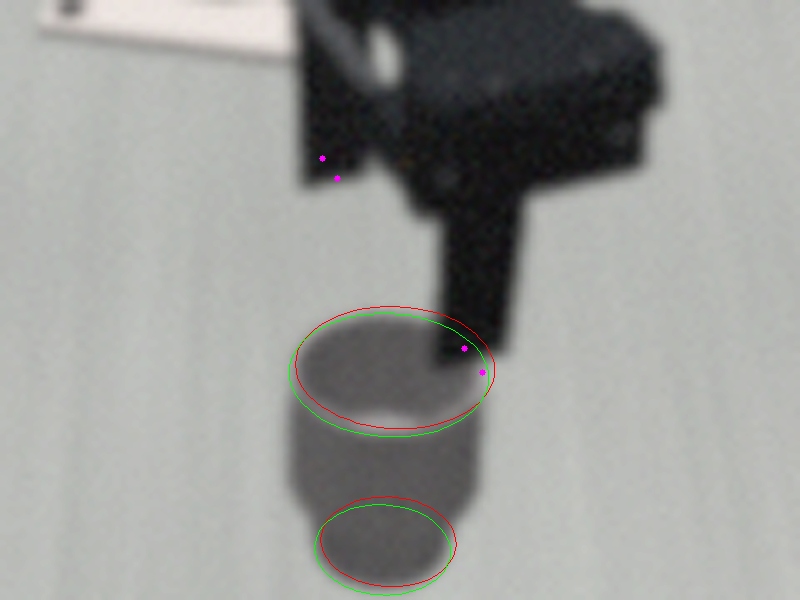

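```bash
python3 -m handwheel '[{"travel":[1,1,-20],"roll":0},{"travel":[1,1,-40],"roll":0},{"travel":[1,1,-60],"roll":0},{"travel":[1,1,-70],"roll":0},{"travel":[1,1,-77],"roll":0},{"travel":[1,1,-77],"roll":0},{"travel":[1,1,-77],"roll":0}]' -1
python3 - <<'E'
from h import *
import cv2
im=optics.read_camera("side")[:,:,::-1];print(env.state()["eef_pos"])
cv2.imwrite("pics/side2.png",cv2.convertScaleAbs(cv2.resize(im[215:305,300:420],(800,600),interpolation=cv2.INTER_CUBIC),alpha=1.8))
E
```

```text
t: 2.5
eef_pos: [453.1, 34.9, 38.2]
tcp_rot: [2.56, 1.57, -0.196]
ft_force: [0.5, -0.6, -0.4]
opening: 0.999
[453.16755084  34.96442744  38.31195662]
```

View pics/side2.png

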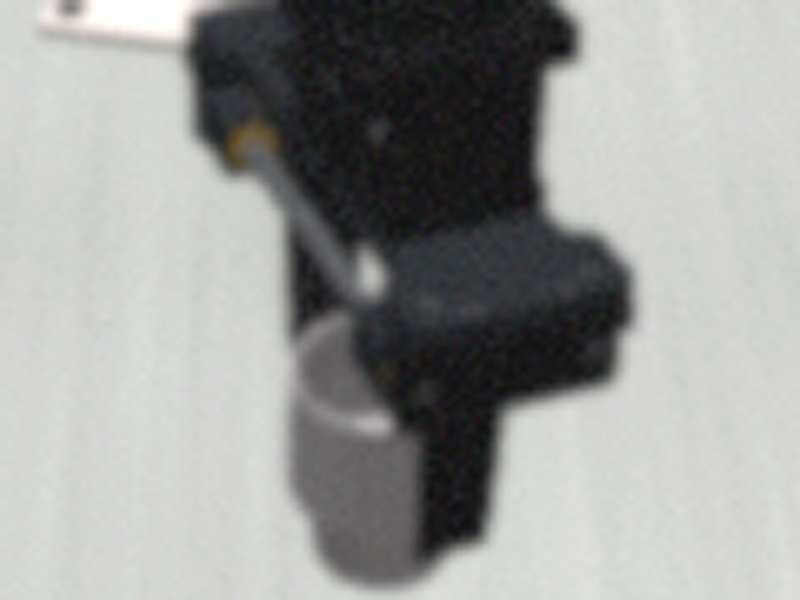

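The pot sits between the fingers: its rim is on the left at about crop (300,370), and the near fingertip is at (455,548), outside the collar. Next I'll close the gripper.

```bash
python3 -m handwheel '[{"travel":[0,0,0],"roll":0},{"travel":[0,0,0],"roll":0},{"travel":[0,0,0],"roll":0},{"travel":[0,0,0],"roll":0},{"travel":[0,0,0],"roll":0},{"travel":[0,0,0],"roll":0}]' 1
python3 -m handwheel '[{"travel":[0,0,0],"roll":0},{"travel":[0,0,0],"roll":0},{"travel":[0,0,0],"roll":0},{"travel":[0,0,0],"roll":0}]'
```

```text
t: 3.15
eef_pos: [452.8, 35.2, 37.7]
tcp_rot: [2.034, 1.571, -0.72]
ft_force: [-0.8, -0.1, 1.2]
opening: 0.655
t: 3.55
eef_pos: [452.8, 35.2, 37.7]
tcp_rot: [2.23, 1.571, -0.525]
ft_force: [-1.0, 1.3, 3.3]
opening: 0.647
```

```bash
python3 -m handwheel '[{"travel":[0,0,10],"roll":0},{"travel":[0,0,30],"roll":0},{"travel":[0,0,60],"roll":0},{"travel":[0,0,90],"roll":0},{"travel":[0,0,120],"roll":0},{"travel":[0,0,140],"roll":0},{"travel":[0,0,140],"roll":0},{"travel":[0,0,140],"roll":0}]'
python3 - <<'E'
from h import *
import cv2
im=optics.read_camera("side")[:,:,::-1];print(env.state()["eef_pos"],env.state()["ft_force"])
cv2.imwrite("pics/side3.png",cv2.convertScaleAbs(cv2.resize(im[150:300,260:460],(800,600),interpolation=cv2.INTER_CUBIC),alpha=1.8))
E
```

```text
t: 4.35
eef_pos: [452.5, 35.2, 177.6]
tcp_rot: [2.283, 1.57, -0.472]
ft_force: [0.2, -0.1, -0.7]
opening: 0.656
[452.2324683   35.17151632 177.01239129] [ 0.10370617 -0.57371993 -1.76784053]
```

View pics/side3.png

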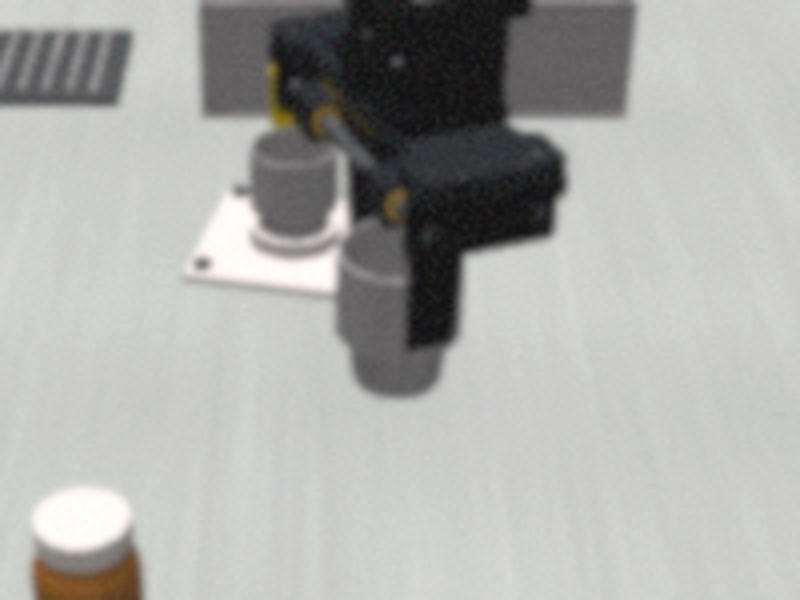

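```bash
python3 -m handwheel '[{"travel":[3,-20,0],"roll":0},{"travel":[9,-60,0],"roll":0},{"travel":[16,-102,0],"roll":0},{"travel":[23,-146,0],"roll":0},{"travel":[30,-190,0],"roll":0},{"travel":[37,-234,0],"roll":0},{"travel":[44,-278,0],"roll":0},{"travel":[50,-315,0],"roll":0}]'
python3 -m handwheel '[{"travel":[4,-25,0],"roll":0},{"travel":[7,-42,0],"roll":0},{"travel":[7,-42,0],"roll":0},{"travel":[7,-42,0],"roll":0},{"travel":[7,-42,0],"roll":0}]'
python3 - <<'E'
from h import *
import cv2
t=optics.read_camera("top")[:,:,::-1]
im=optics.read_camera("side")[:,:,::-1];print(env.state()["eef_pos"],env.state()["ft_force"])
cv2.imwrite("pics/side4r.png",im);cv2.imwrite("pics/top4r.png",t)
cv2.imwrite("pics/side4.png",cv2.convertScaleAbs(cv2.resize(im[130:235,265:405],(800,600),interpolation=cv2.INTER_CUBIC),alpha=1.8))
cv2.imwrite("pics/top4.png",cv2.resize(t[180:330,320:520],(800,600)))
E
```

```text
t: 5.2
eef_pos: [502.3, -281.9, 175.8]
tcp_rot: [-0.958, 1.568, 2.569]
ft_force: [0.0, 0.1, -1.8]
opening: 0.647
t: 5.7
eef_pos: [509.7, -320.6, 177.4]
tcp_rot: [-1.119, 1.57, 2.41]
ft_force: [0.1, 0.2, -1.4]
opening: 0.653
[ 509.86697823 -320.77951263  177.77771674] [ 1.09193963  0.27605765 -2.59912632]
```

View pics/side4.png

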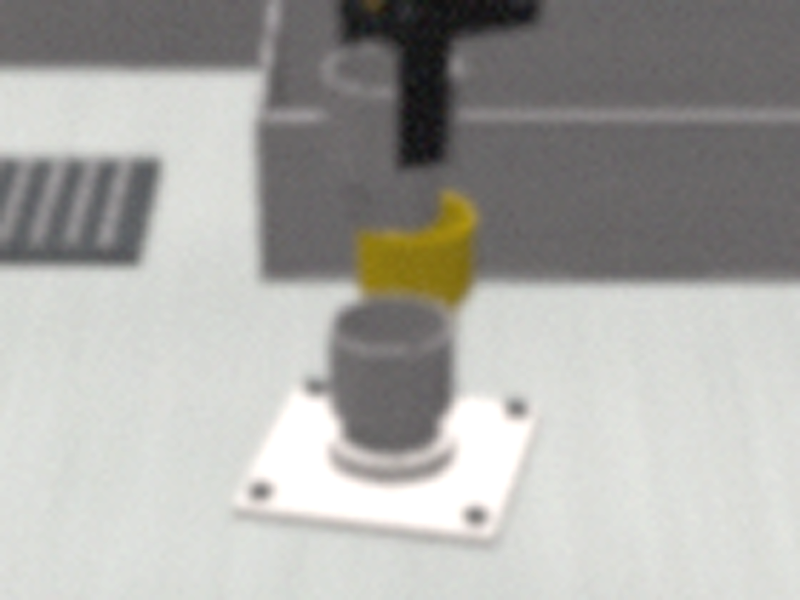

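View pics/top4.png

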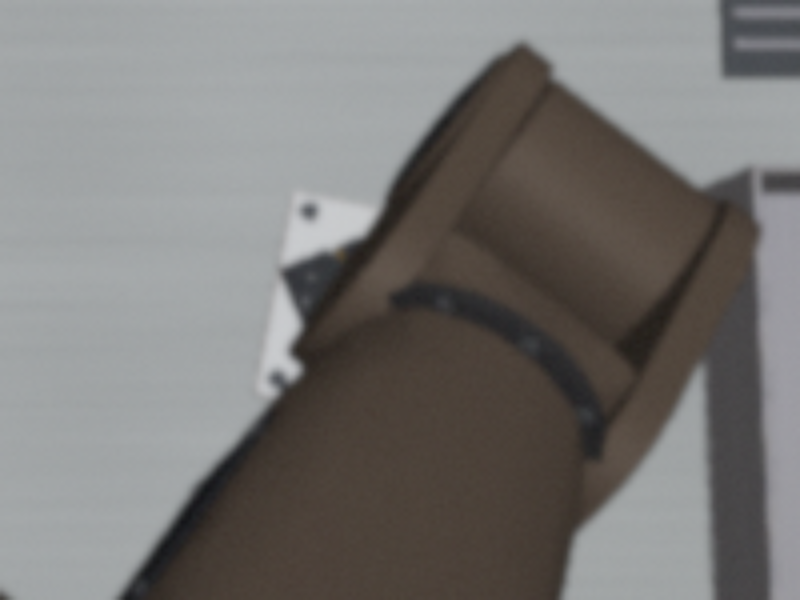

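```bash
python3 -m handwheel '[{"travel":[0,0,-12],"roll":0},{"travel":[0,0,-24],"roll":0},{"travel":[0,0,-36],"roll":0},{"travel":[0,0,-45],"roll":0},{"travel":[0,0,-45],"roll":0},{"travel":[0,0,-45],"roll":0}]'
cat > ov.py <<'E'
from h import *
import cv2,sys
k=sys.argv[1]
im=optics.read_camera("side")[:,:,::-1].copy();s=env.state();p=s["eef_pos"];print(p,s["ft_force"])
cv2.imwrite(f"pics/side{k}r.png",im)
S=800/120;c=cv2.convertScaleAbs(cv2.resize(im[145:235,275:395],(800,600),interpolation=cv2.INTER_CUBIC),alpha=1.8)
c0=c.copy()
def draw(X,r,z,col):
    q=np.array([(proj("side",[X[0]+r*np.cos(a),X[1]+r*np.sin(a),z])-[275,145]+.5)*S for a in np.linspace(0,6.28,60)]).astype(np.int32)
    cv2.polylines(c,[q],True,col,1)
draw((509.5,-322),31,80,(0,0,255))
b=p[2]-38
draw(p,31,b+72,(0,200,0));draw(p,22,b,(0,200,0))
cv2.imwrite(f"pics/side{k}.png",c)
cv2.imwrite(f"pics/side{k}c.png",c0)
E
python3 ov.py 5
```

```text
t: 6.4
eef_pos: [509.8, -321.9, 132.4]
tcp_rot: [-0.961, 1.57, 2.567]
ft_force: [-0.1, -0.1, -1.8]
opening: 0.65
[ 509.95115194 -321.99092732  132.82951337] [-0.4229836   0.18260234 -2.58987636]
```

View pics/side5.png

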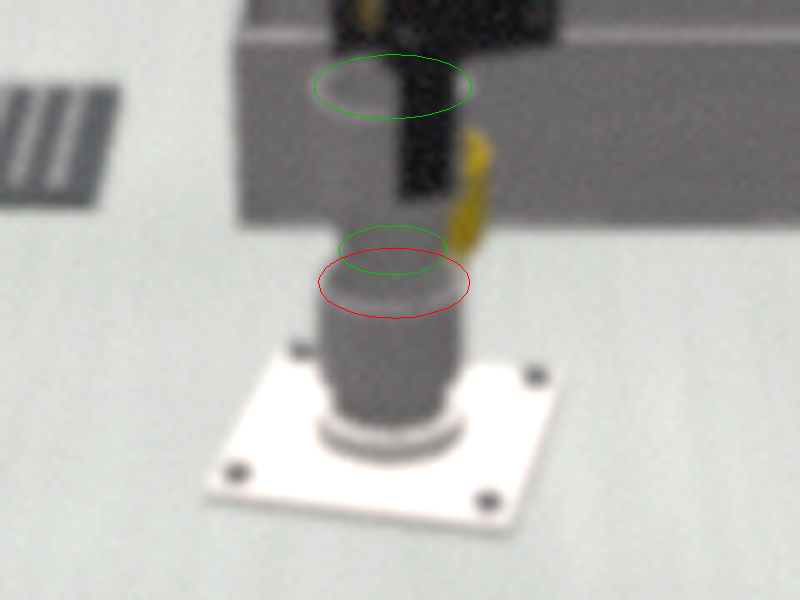

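View pics/side5c.png

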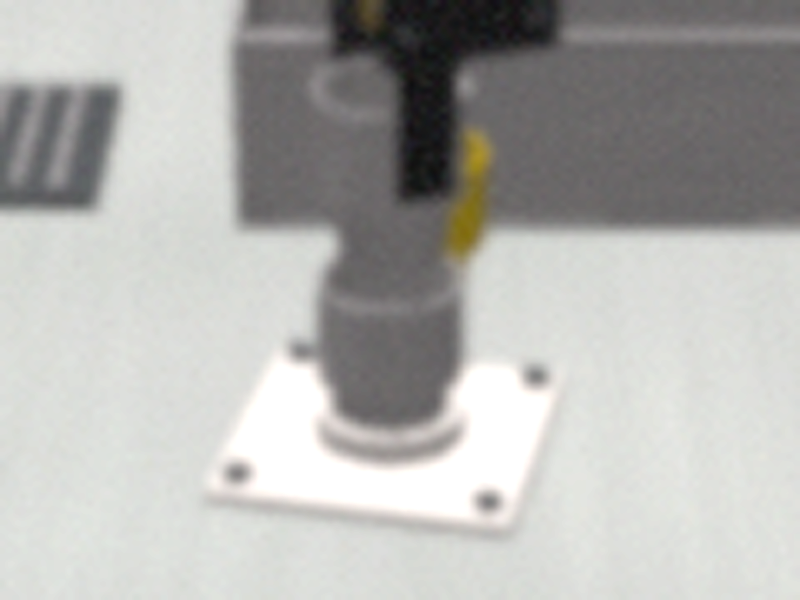

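```bash
python3 -m handwheel '[{"travel":[0.5,-1.5,0],"roll":0},{"travel":[0.5,-1.5,-7],"roll":0},{"travel":[0.5,-1.5,-14],"roll":0},{"travel":[0.5,-1.5,-21],"roll":0},{"travel":[0.5,-1.5,-27],"roll":0},{"travel":[0.5,-1.5,-27],"roll":0},{"travel":[0.5,-1.5,-27],"roll":0}]'
python3 ov.py 6
```

```text
t: 7.15
eef_pos: [510.3, -323.3, 105.5]
tcp_rot: [-0.932, 1.571, 2.597]
ft_force: [0.5, -0.3, -2.0]
opening: 0.65
[ 510.36947692 -323.38157881  105.71822106] [-0.37256194 -0.68950045 -1.66782674]
```

View pics/side6c.png

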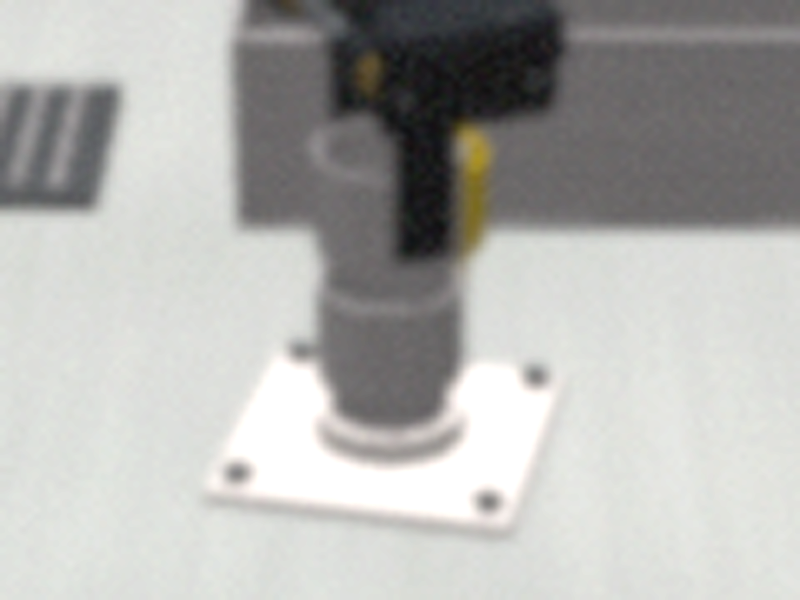

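The foot is entering the mouth: the base rim line is unbroken at y≈305, the shoulder is just above it, and there is no contact force. I'll keep lowering.

```bash
python3 -m handwheel '[{"travel":[0,0,-4],"roll":0},{"travel":[0,0,-8],"roll":0},{"travel":[0,0,-11],"roll":0},{"travel":[0,0,-13],"roll":0},{"travel":[0,0,-13],"roll":0},{"travel":[0,0,-13],"roll":0}]'
python3 -m handwheel '[{"travel":[0,0,-1],"roll":0},{"travel":[0,0,-2],"roll":0},{"travel":[0,0,-2],"roll":0}]'; python3 ov.py 7
```

```text
t: 7.8
eef_pos: [510.3, -323.3, 92.6]
tcp_rot: [1.913, 1.571, -0.842]
ft_force: [-0.4, 0.7, -2.5]
opening: 0.651
t: 8.1
eef_pos: [510.2, -323.3, 90.6]
tcp_rot: [0.001, 1.571, -2.754]
ft_force: [-0.7, 0.3, -2.1]
opening: 0.652
[ 510.26096597 -323.34743104   90.62633926] [ 1.56693495 -0.23603884 -2.24404004]
```

View pics/side7c.png

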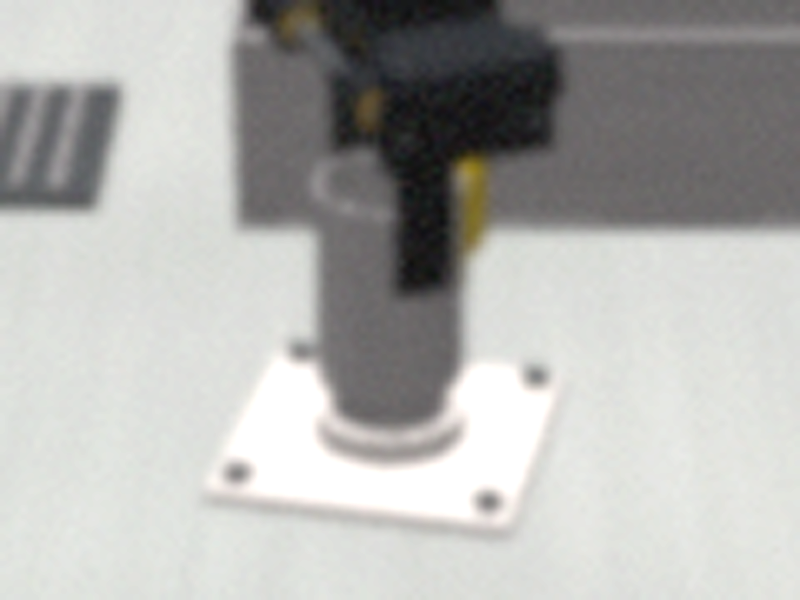

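The shoulder has reached the rim, and the bright rim line is now hidden. I'll go down in small steps until contact force shows.

```bash
python3 -m handwheel '[{"travel":[0,0,-0.5],"roll":0},{"travel":[0,0,-1],"roll":0},{"travel":[0,0,-1],"roll":0}]'
python3 -m handwheel '[{"travel":[0,0,-0.5],"roll":0},{"travel":[0,0,-0.5],"roll":0}]'
```

```text
t: 8.45
eef_pos: [510.4, -323.4, 89.7]
tcp_rot: [1.887, 1.57, -0.867]
ft_force: [0.6, 0.1, -0.7]
opening: 0.651
t: 8.65
eef_pos: [510.4, -323.4, 89.7]
tcp_rot: [1.977, 1.57, -0.778]
ft_force: [-1.5, 1.3, 4.7]
opening: 0.651
```

Contact: vertical force went from -2 to +4.7 N at TCP z = 89.7, where 90 was expected for fully home. Now I'll release and retract.

```bash
python3 -m handwheel '[{"travel":[0,0,0],"roll":0},{"travel":[0,0,0],"roll":0},{"travel":[0,0,0],"roll":0},{"travel":[0,0,0],"roll":0},{"travel":[0,0,0],"roll":0}]' -1
python3 ov.py 8
python3 -m handwheel '[{"travel":[0,0,5],"roll":0},{"travel":[0,0,15],"roll":0},{"travel":[0,0,35],"roll":0},{"travel":[0,0,60],"roll":0},{"travel":[0,0,90],"roll":0},{"travel":[0,0,120],"roll":0},{"travel":[0,0,150],"roll":0},{"travel":[0,0,150],"roll":0}]'
```

```text
t: 9.15
eef_pos: [510.3, -323.3, 89.1]
tcp_rot: [-0.344, 1.571, -3.099]
ft_force: [-1.2, 0.8, -0.4]
opening: 0.982
[ 510.30529133 -323.32354178   89.11775509] [-0.43068986  0.18567394 -0.22126447]
t: 10.0
eef_pos: [511.3, -324.1, 244.1]
tcp_rot: [2.082, 1.563, -0.672]
ft_force: [1.0, 0.6, -0.6]
opening: 0.999
```

View pics/side8c.png

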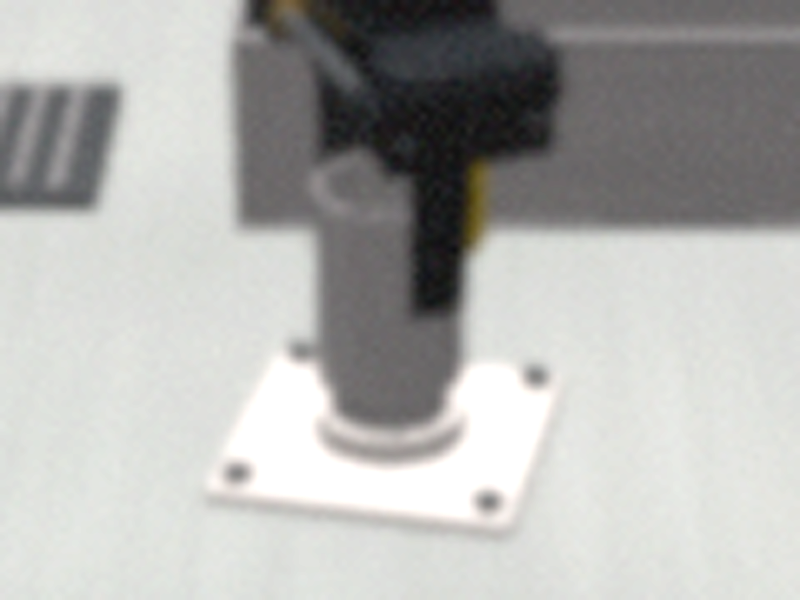

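```bash
python3 -m handwheel '[{"travel":[0,40,0],"roll":0},{"travel":[0,80,0],"roll":0},{"travel":[0,120,0],"roll":0},{"travel":[0,160,0],"roll":0},{"travel":[0,200,0],"roll":0},{"travel":[0,220,0],"roll":0},{"travel":[0,220,0],"roll":0},{"travel":[0,220,0],"roll":0}]'
python3 - <<'E'
from h import *
import cv2
t=optics.read_camera("top")[:,:,::-1];s=optics.read_camera("side")[:,:,::-1]
cv2.imwrite("pics/top9.png",t)
cv2.imwrite("pics/v9.png",np.hstack([cv2.convertScaleAbs(cv2.resize(t[222:288,385:451],(396,396),interpolation=cv2.INTER_CUBIC),alpha=1.3),cv2.convertScaleAbs(cv2.resize(s[150:240,290:380],(396,396),interpolation=cv2.INTER_CUBIC),alpha=1.6)]))
print(env.state()["ft_force"],plane("top",418.4,255.8,80),proj("top",[509.5,-323,124]))
t0=cv2.imread("pics/top0.png");s0=cv2.imread("pics/side0.png")
d=cv2.absdiff(s[320:400,220:390],s0[320:400,220:390]);print("square/beaker side diff",d.max(),d.mean())
E
```

```text
t: 10.8
eef_pos: [510.3, -103.4, 239.3]
tcp_rot: [1.651, 1.57, -1.102]
ft_force: [0.6, -0.9, 0.1]
opening: 1.001
[-0.12513407  0.48500652 -0.73358001] [ 508.60890433 -322.56897925   80.        ] [422.44631018 253.61515533]
square/beaker side diff 17 11.185024509803922
```

View pics/v9.png

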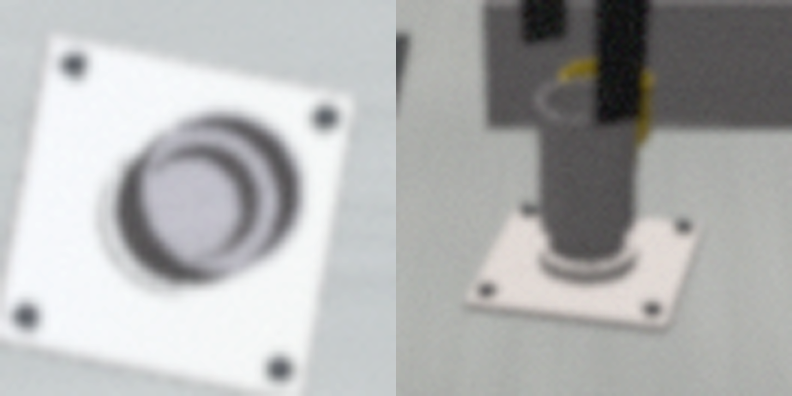

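```bash
python3 -c "
from cell import job
print(job.job_done())"
```

```text
the job is handed in; nothing more can be done
None
```

I picked up the loose stepped pot across its collar and lowered it into the pot in the holder until its shoulder rested on the rim. I then let go, backed off and handed the job in at about 11 s; no verdict is reported.

- **Seating:** while the pot was still held, vertical force rose by about 6 N at TCP z = 89.7 mm, against about 90 mm expected for fully home.
- **Last pictures:** the stack stands upright with the rim line of the lower pot hidden. The upper rim centre is at top-view pixel (421.3, 254.2), against (422.4, 253.6) predicted, so about 2–3 mm off. The gripper is clear of everything.
- **Square pot and beaker:** the side-view patch around them differs from the start by 17 grey levels at most (mean 11). I read that as a brightness change rather than movement, but I did not measure their positions again.
- **Disagreement:** before the grasp, the side camera put the loose pot up to 10 mm further along y than the top camera did. I placed it close to the top-view estimate, and the grasp confirmed that.

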